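# Collect the precision screwdrivers into the colour-coded tray

## Task

Gather the three precision screwdrivers into the tray: lay each one flat and straight along the middle of the bay that matches its handle colour, centred lengthwise, with its handle end towards the robot. Leave the two marker pens and the drill hand piece lying where they are.

Things in the scene. Friction and masses are not known exactly. Their poses are not given: they have to be found in the camera images.
- tool_tray: Shallow square open aluminium tray on the worktop, 200 x 200 mm, walls 12 mm high and 3 mm thick; it is fixed and carries the three coloured bays side by side. Origin at the centre of its underside (z = 0); x points away from the robot (to within 0.25 rad), y to the left.
- bay_red: The red shallow trough in the tray, fixed, 190 mm long (x, away from the robot), 63 mm wide (y). Its floor is 6 mm above the worktop and 3 mm thick; its 3 mm wide rims rise 5 mm above its floor. Origin on its underside, on the centre line, 30 mm nearer the robot than the bay's middle, under the pale 70 x 44 mm pad on the floor where the handle belongs. The order of the colours varies.
- bay_blue: The blue shallow trough in the tray, fixed, 190 mm long (x, away from the robot), 63 mm wide (y). Its floor is 6 mm above the worktop and 3 mm thick; its 3 mm wide rims rise 5 mm above its floor. Origin on its underside, on the centre line, 30 mm nearer the robot than the bay's middle, under the pale 70 x 44 mm pad on the floor where the handle belongs. The order of the colours varies.
- bay_black: The black shallow trough in the tray, fixed, 190 mm long (x, away from the robot), 63 mm wide (y). Its floor is 6 mm above the worktop and 3 mm thick; its 3 mm wide rims rise 5 mm above its floor. Origin on its underside, on the centre line, 30 mm nearer the robot than the bay's middle, under the pale 70 x 44 mm pad on the floor where the handle belongs. The order of the colours varies.
- driver_red: Precision screwdriver, red ribbed handle, thin bare steel shaft, 142 mm long, lying flat, about 30 g. Origin at mid-length on its underside; y runs along it: handle at y = -6 to +69 mm (12 mm wide, 14 mm high), shaft on the -y side; z up. Balance point and best grip at y = +31 mm. At the start the handle points towards the robot within 0.6 rad.
- driver_blue: Precision screwdriver, blue ribbed handle, thin bare steel shaft, 142 mm long, lying flat, about 30 g. Origin at mid-length on its underside; y runs along it: handle at y = -6 to +69 mm (12 mm wide, 14 mm high), shaft on the -y side; z up. Balance point and best grip at y = +31 mm. At the start the handle points towards the robot within 0.6 rad.
- driver_black: Precision screwdriver, black ribbed handle, thin bare steel shaft, 152 mm long, lying flat, about 30 g. Origin at mid-length on its underside; y runs along it: handle at y = -11 to +74 mm (14 mm wide, 15 mm high), shaft on the -y side; z up. Balance point and best grip at y = +32 mm. At the start the handle points towards the robot within 0.6 rad.
- pen_blue: Blue marker pen, 12 x 118 x 12 mm, all blue and without a metal shaft, lying; not a screwdriver. Origin at mid-length on its underside, y along it. Loose.
- pen_white: White marker pen with a black cap, 12 x 118 x 12 mm, lying; not a screwdriver. Origin at mid-length on its underside, y along it. Loose.
- drill_handpiece: Thick dark grey drill hand piece, 24 x 132 x 24 mm, with a stubby bit, lying; twice as thick as the black screwdriver and not a screwdriver. Origin at mid-length on its underside, y along it. Loose.

How it is judged:
At the end, for the whole second after the job is handed in: Each screwdriver at rest, flat on the floor of its own colour's bay, within 0.15 rad of straight, its middle within 12 mm of the centre line and 15 mm of the bay's middle lengthwise, handle towards the robot; markers and hand piece within 15 mm of where they started (y of bay_red in the frame of driver_red between 0.015 and 0.045 m and y of driver_red in the frame of bay_red between -0.012 and 0.012 m and z of driver_red in the frame of bay_red between 0 and 0.007 m and angle between the y axis of driver_red and the x axis of bay_red, either way round below 0.15 rad and angle between each of driver_red, driver_blue, driver_black's own z axis and vertical below 0.12 rad and linear speed of each of driver_red, driver_blue, driver_black below 0.02 m/s and y of bay_blue in the frame of driver_blue between 0.015 and 0.045 m and y of driver_blue in the frame of bay_blue between -0.012 and 0.012 m and z of driver_blue in the frame of bay_blue between 0 and 0.007 m and angle between the y axis of driver_blue and the x axis of bay_blue, either way round below 0.15 rad and y of bay_black in the frame of driver_black between 0.015 and 0.045 m and y of driver_black in the frame of bay_black between -0.012 and 0.012 m and z of driver_black in the frame of bay_black between 0 and 0.007 m and angle between the y axis of driver_black and the x axis of bay_black, either way round below 0.15 rad and distance of each of pen_blue, pen_white, drill_handpiece from where it was at the start of the episode below 0.015 m); the robot touches nothing.
It fails at once if a marker pen or the drill hand piece is shifted by more than 15 mm (distance of any of pen_blue, pen_white, drill_handpiece from where it was at the start of the episode above 0.015 m).
It also fails if it takes over 77 s, if anything falls off the work surface, if the arm or the gripper's body presses on something with over 40 N, if the wrist force passes 120 N, or if a joint passes its speed limit or range.

## Robot

A 6-joint arm with a two-finger parallel gripper is mounted at the origin on a cart in front of the work surface, level with it; the furniture and walls round the work are solid. World frame = base frame: x ahead of the robot, y to its left, z up, the work surface at z = 0. Lengths are in m, angles in rad, forces in N, time in s.
With the tool pointing down it reaches from about 0.35 to 0.975 m from the base axis. Payload 7.1 kg.
Tool frame: the origin (TCP) lies midway between the tips of the shut fingers; the grasp point (between the pads) lies 19 mm behind it; z points along the fingers, y is the line along which they close (so a half turn about z gives the same grasp; the last joint's range is limited). The gripper opens to 88 mm and grips with 3 to 60 N. Pads are 20 mm wide; open, the fingers measure 115 mm over their backs; the gripper's body (75 mm by 178 mm) begins 61 mm behind the grasp point.
Start: joints at [-1.135, 0.423, 1.63, -0, 1.089, -0.019], TCP at [0.275, -0.561, 0.223] pointing down, gripper open.
Joint ranges: [-3, 3], [-0.9, 2.11], [0.09, 2.58], [-1.31, 4.45], [0.11, 2.69], [-2.54, 2.54]. Speed limits (rad/s): [2.39, 2.39, 3.01, 3.14, 3.14, 3.14].

## Interface

Orientations are given as a unit quaternion [x, y, z, w].
In Python, from plant import status, viewer, close_job gives the robot as it stands.
- The arm moves only by the shell command python3 -m inch 'ROWS'. ROWS is JSON, one flat list of numbers, 7 for each row, row after row: the turn, a rotation vector about the world's x, y, z in degrees, then the shift along the world's x, y, z in mm, then the finger opening in mm, from 0 to 87.8. In form: [rx, ry, rz, tx, ty, tz, hand, rx, ry, rz, tx, ty, tz, hand, ...]. A call has 1 to 20 rows; each row shifts and turns the commanded pose from where the row before left it; what a row does not reach is not made up. A row lasts 1/10 s, in which the tool goes at most 50 mm and 8.59 degrees, less where a joint would pass 70% of its speed; a pose out of reach is approached as far as the arm can. A call is refused whole if a number of a shift passes 50 or a number of a turn 8.59, either way. A call with a gripper value outside its range is refused whole. The fingers move at their own pace and stop on an object; the grip force is fixed at half the most. Time passes only in rows, so rows that do not move let the fingers close. It gives the time, the measured TCP pose, the force, the opening and the grip force at its end, in the units of the state.
- status.get_state(): the state, without advancing time (a new reading comes with each control period).
- viewer.camera(name): name is "side" or "top"; returns (picture, depth): 400x640x3 uint8, red, green, blue; 400x640 float32, m along the optical axis (not along the pixel's ray), 0 where there is no reading.
- viewer.get_calibration(name): a dict with "fx", "fy", "cx", "cy" (pixels), "R" (3x3) and "t" (3): a world point X has camera coordinates R X + t. Camera axes: x right, y down, z forward; pixel columns grow to the right and rows downward; lengths in m; the calibration is good to about 2 mm. A picture is of the moment at which its call begins. get_calibration takes no time and is no camera call.
- close_job(): hands the job in; it is judged then, once.
The state is a dict: "time": time; "q": joint angles; "qd": joint speeds; "joint_efforts": joint torques, N m; "eef_pos": TCP position; "tcp_rot": TCP orientation; "wrist_force": force on the tool from outside, world axes, zero at the start; "torque": the same for the moment, N m; "gripper_width": finger opening in m; "gripper_force": force on a finger pad.
Only numpy, scipy, OpenCV 4.12 (cv2) and the standard library are available. Lean on these libraries where they do the work, as an engineer would, in place of code of your own. Each camera call takes 0.05 s, during which the arm holds its last target. There are 200 camera calls.

## Working session

There is one attempt and no reset: what is moved stays moved. The work goes in short steps, Python scripts to look and compute and a shell command to move; the robot and the scene stay as the last step left them, time stands still between calls to the robot, and variables do not carry over. Pictures are saved under pics/ and viewed, at most 14 in all, crops included, and the job is handed in when it is done.

```bash
mkdir -p pics; ls
python3 - <<'E'
from plant import status, viewer
import cv2,numpy as np
s=status.get_state();print(s['time'],s['eef_pos'],s['tcp_rot'],s['gripper_width'])
for n in ['top','side']:
    p,d=viewer.camera(n);cv2.imwrite(f'pics/{n}0.png',p[...,::-1]);np.save(f'pics/{n}0.npy',d);np.save(f'pics/{n}0rgb.npy',p)
    c=viewer.get_calibration(n);print(n,c)
E
```

```text
pics
0.0 [ 0.27432965 -0.56094463  0.22189489] [ 9.74252128e-01  2.25459907e-01 -1.83154754e-04 -7.67239819e-04] 0.08760983955564301
top {'fx': 427.1960076662766, 'fy': 427.1960076662766, 'cx': 322.6628630708965, 'cy': 204.42369054052037, 'R': array([[ 1.87916732e-03, -9.99906154e-01, -1.35702581e-02],
       [-9.96695292e-01, -7.70751830e-04, -8.12274689e-02],
       [ 8.12093868e-02,  1.36780524e-02, -9.96603204e-01]]), 't': array([-0.02438888,  0.5770713 ,  1.26529783])}
side {'fx': 498.04061499130296, 'fy': 498.04061499130296, 'cx': 323.4879359325048, 'cy': 197.8097436062261, 'R': array([[-0.97488653, -0.22251684, -0.00908356],
       [-0.12149486,  0.56558892, -0.81568877],
       [ 0.18664205, -0.79410039, -0.57841967]]), 't': array([0.53335799, 0.10524529, 1.22532278])}
```

View pics/top0.png

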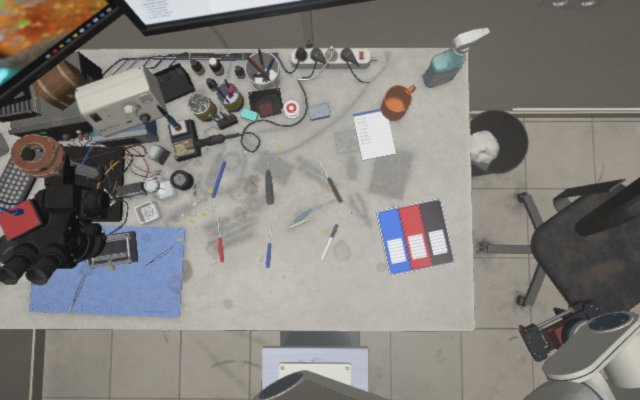

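View pics/side0.png

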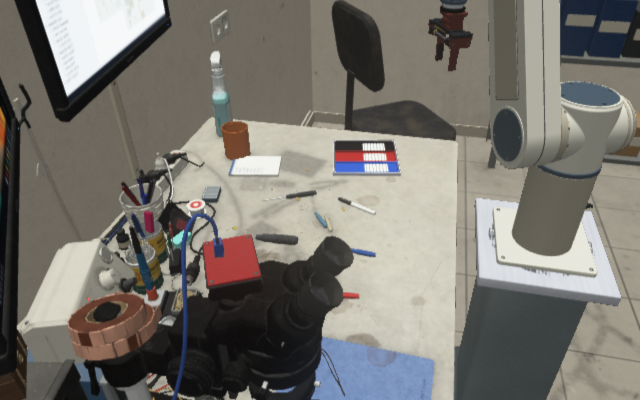

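The top view shows the red driver near (220,240), the blue one near (268,250) and a dark one near (332,185). The white pen is at (329,242), the blue pen at (218,179), the hand piece at (268,187) and the tray at (415,237). I'll zoom in next.

Run:
```python
import cv2,numpy as np
p=cv2.imread('pics/top0.png')
cv2.imwrite('pics/top0z.png',cv2.resize(p[145:285,200:360],None,fx=5,fy=4.2857,interpolation=cv2.INTER_CUBIC)[:600])
cv2.imwrite('pics/top0t.png',cv2.resize(p[190:285,365:465],None,fx=6,fy=6,interpolation=cv2.INTER_CUBIC))
```

```text
(no output)
```

View pics/top0z.png

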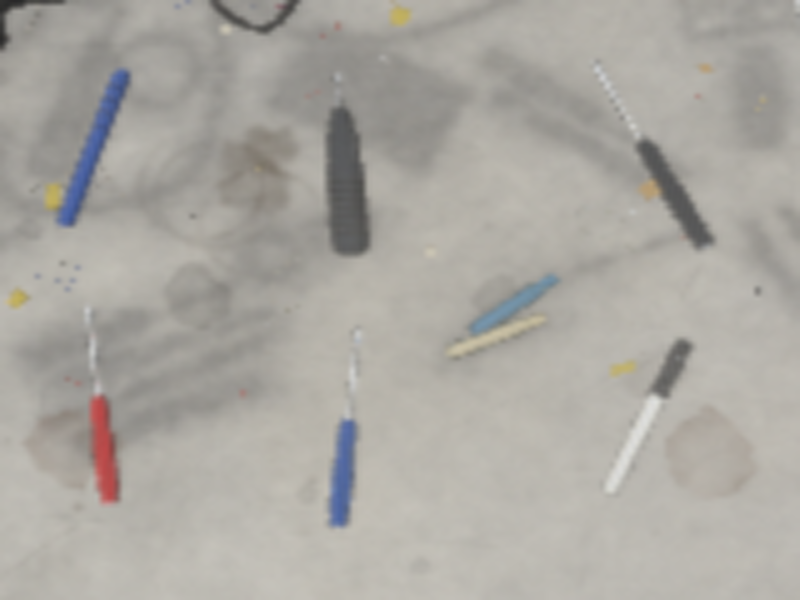

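View pics/top0t.png

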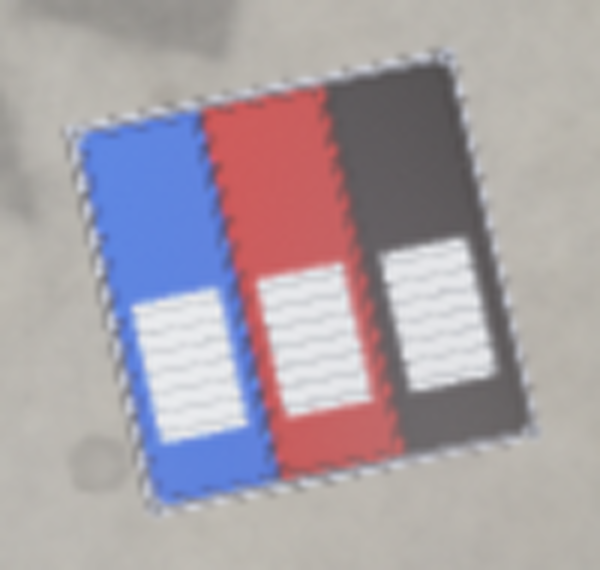

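The zoom confirms which tool is which. Bay order from left to right is blue, red, black, with the pads on the robot side. Next I'll measure positions.

```bash
cat > h.py <<'E'
import cv2,numpy as np
from plant import status,viewer
from scipy.spatial.transform import Rotation as Ro
C=viewer.get_calibration('top')
def world(uv,z):
    uv=np.atleast_2d(uv).astype(float)
    r=np.c_[(uv[:,0]-C['cx'])/C['fx'],(uv[:,1]-C['cy'])/C['fy'],np.ones(len(uv))]@C['R']
    o=-C['R'].T@C['t']
    return o+r*((z-o[2])/r[:,2])[:,None]
def masks(p):
    hsv=cv2.cvtColor(p,cv2.COLOR_RGB2HSV).astype(int);H,S,V=hsv[...,0],hsv[...,1],hsv[...,2]
    return {'red':((H<10)|(H>170))&(S>110)&(V>70),'blue':(H>105)&(H<125)&(S>110)&(V>70),
            'black':(V<95)&(S<90),'white':(V>205)&(S<40)}
def blob(m,box,z):
    x0,y0,x1,y1=box
    k=np.zeros_like(m);k[y0:y1,x0:x1]=m[y0:y1,x0:x1]
    n,l,s,c=cv2.connectedComponentsWithStats(k.astype(np.uint8))
    i=1+np.argmax(s[1:,4]);v,u=np.nonzero(l==i)
    w=world(np.c_[u,v],z)[:,:2]   # pixel centres
    m0=w.mean(0);e,V=np.linalg.eigh(np.cov((w-m0).T));a=V[:,1]*np.sign(V[0,1])
    t=(w-m0)@a;q=(w-m0)@V[:,0]
    ext=np.ptp(t)
    mid=m0+a*(t.max()+t.min())/2
    return mid,np.degrees(np.arctan2(a[1],a[0])),ext,np.ptp(q),len(u)
def yaw():
    s=status.get_state();R=Ro.from_quat(s['tcp_rot']).as_matrix()
    return s['eef_pos'],np.degrees(np.arctan2(R[1,0],R[0,0])),np.degrees(np.arctan2(R[1,1],R[0,1])),R[:,2]
E
python3 - <<'E'
from h import *
p=np.load('pics/top0rgb.npy');d=np.load('pics/top0.npy');M=masks(p)
np.set_printoptions(precision=4,suppress=True)
print(yaw(), status.get_state()['q'])
for n,c,b in [('red','red',(210,220,235,270)),('blue','blue',(258,235,280,275)),('black','black',(320,170,350,210)),
  ('penb','blue',(205,155,235,205)),('drill','black',(258,160,280,210)),('penwblack','black',(318,220,345,245))]:
    print(n,*blob(M[c],b,0.010))
for n,b in [('pblue',(380,232,408,268)),('pred',(404,228,430,264)),('pblack',(426,222,452,262))]:
    print(n,*blob(M['white'],b,0.009))
# tray corners (top of walls 12 mm) and height checks
c=np.array([[377.5,211.5],[439,199.5],[454,261.5],[391,274.5]])
w=world(c,.012);print(w,w.mean(0),np.linalg.norm(np.roll(w,-1,0)-w,axis=1))
for u,v in [(268,190),(220,248),(400,225),(300,250)]:
    z=d[v,u];X=C['R'].T@(np.array([(u-C['cx'])/C['fx']*z,(v-C['cy'])/C['fy']*z,z])-C['t']);print(u,v,X)
# shaft tip of drivers
E
```

```text
(array([ 0.2744, -0.561 ,  0.222 ]), np.float64(26.058127150099835), np.float64(-63.94187221370075), array([-0.0006,  0.0012, -1.    ])) [-1.135   0.4237  1.6306 -0.      1.0886 -0.019 ]
red [0.4408 0.2868] 7.478255445414675 0.07012714427723951 0.010687996226307287 74
blue [0.4246 0.141 ] -4.199121096613256 0.06632566073445191 0.006294974377618655 43
black [ 0.6238 -0.0591] 27.032038090657473 0.07552941680957703 0.0082392575122342 60
penb [0.6562 0.2973] -16.639640609727152 0.11085943550034211 0.0068473344064893275 77
drill [0.6331 0.1415] 5.708377795669157 0.09677003445030943 0.018856610586184305 162Traceback (most recent call last):
  File "<stdin>", line 7, in <module>
  File "h.py", line 18, in blob
    i=1+np.argmax(s[1:,4]);v,u=np.nonzero(l==i)
        ~~~~~~~~~^^^^^^^^^
    return _wrapfunc(a, 'argmax', axis=axis, out=out, **kwds)
    return bound(*args, **kwds)
ValueError: attempt to get argmax of an empty sequence
```

```bash
sed -i "s/(H>105)&(H<125)&(S>110)/(H>103)\&(H<128)\&(S>75)/;s/(V<95)&(S<90)/(V<110)\&(S<90)/;s/>170))&(S>110)/>170))\&(S>85)/" h.py
python3 - <<'E'
from h import *
p=np.load('pics/top0rgb.npy');d=np.load('pics/top0.npy');M=masks(p)
np.set_printoptions(precision=4,suppress=True)
for n,c,b in [('red','red',(210,220,235,270)),('blue','blue',(258,235,280,275)),('black','black',(320,170,350,210)),
  ]:
    print(n,*blob(M[c],b,0.010))
for n,b in [('pblue',(380,232,408,268)),('pred',(404,228,430,264)),('pblack',(426,222,452,262))]:
    print(n,*blob((p.min(2)>150),b,0.009))
c=np.array([[377.5,211.5],[439.5,199.5],[454,261.5],[391,274.5]])
w=world(c,.012);print(w,w.mean(0),np.linalg.norm(np.roll(w,-1,0)-w,axis=1))
m=w.mean(0);a=(w[0]+w[1]-w[2]-w[3])[:2];a/=np.linalg.norm(a);b=np.array([-a[1],a[0]])
print('tray yaw',np.degrees(np.arctan2(a[1],a[0])))
for n,k in ('blue',64),('red',0),('black',-64): print(n,m[:2]-.03*a+b*k/1000)
for u,v in [(268,190),(220,248),(400,225),(300,250)]:
    z=d[v,u];X=C['R'].T@(np.array([(u-C['cx'])/C['fx']*z,(v-C['cy'])/C['fy']*z,z])-C['t']);print(u,v,X)
E
```

```text
red [0.441  0.2866] 6.78993346754766 0.07045902140585836 0.011485009855195898 87
blue [0.426  0.1412] -4.645877348152437 0.06958465957454393 0.009325036363059739 68
black [ 0.6238 -0.0589] 27.24772757101091 0.08101658649343454 0.01116008226051208 91
pblue [ 0.4391 -0.2451] 11.2674832881511 0.07105733142274141 0.04560610005657133 359
pred [ 0.4522 -0.308 ] 12.095062054005265 0.07105525474775756 0.04634518512107423 355
pblack [ 0.4649 -0.3705] 11.064608396951947 0.07109817842705875 0.04573834958651522 351
[[ 0.5566 -0.1899  0.012 ]
 [ 0.5933 -0.378   0.012 ]
 [ 0.4067 -0.4176  0.012 ]
 [ 0.3675 -0.2286  0.012 ]] [ 0.481  -0.3035  0.012 ] [0.1917 0.1908 0.1929 0.193 ]
tray yaw 11.771527118293953
blue [ 0.4386 -0.247 ]
red [ 0.4516 -0.3096]
black [ 0.4647 -0.3723]
268 190 [0.6213 0.1427 0.0192]
220 248 [0.4455 0.2863 0.0153]
400 225 [ 0.516  -0.2587  0.0044]
300 250 [0.4397 0.0453 0.0037]
```

```bash
python3 -m inch '[0,0,1.1,26.9,38.6,0,50, 0,0,0,26.9,38.6,0,50, 0,0,0,26.9,38.6,0,50, 0,0,0,26.9,38.6,0,50, 0,0,0,26.9,38.6,0,50, 0,0,0,26.9,38.6,0,50, 0,0,0,26.9,38.6,0,50, 0,0,0,26.9,38.6,0,50, 0,0,0,26.9,38.6,0,50, 0,0,0,26.9,38.6,0,50, 0,0,0,26.9,38.6,0,50, 0,0,0,26.9,38.6,0,50, 0,0,0,26.9,38.6,-30,50, 0,0,0,0,0,-40,50, 0,0,0,0,0,-30,50, 0,0,0,0,0,-20,50, 0,0,0,0,0,0,50,0,0,0,0,0,0,50]'; python3 -c "
from h import *;print(yaw())"
```

```text
time: 1.9
eef_pos: [0.6214, -0.0637, 0.1058]
tcp_rot: [0.972, 0.235, -0.0, -0.0]
wrist_force: [-0.3, -0.3, 0.4]
gripper_width: 0.0501
gripper_force: 0.0
(array([ 0.62142117, -0.06367612,  0.10577837]), np.float64(27.155271173603854), np.float64(-62.84474375590479), array([-7.38953899e-04,  9.93444069e-05, -9.99999722e-01]))
```

```bash
python3 -m inch '[0,0,0,2.4,4.8,-35,50, 0,0,0,0,0,-35,50, 0,0,0,0,0,-20,50, 0,0,0,0,0,-12,50, 0,0,0,0,0,0,50, 0,0,0,0,0,0,50, 0,0,0,0,0,0,0, 0,0,0,0,0,0,0, 0,0,0,0,0,0,0, 0,0,0,0,0,0,0, 0,0,0,0,0,0,0, 0,0,0,0,0,0,0]'
```

```text
time: 3.1
eef_pos: [0.624, -0.0589, 0.004]
tcp_rot: [0.972, 0.235, 0.0, 0.0]
wrist_force: [-0.6, -0.6, 3.0]
gripper_width: 0.014
gripper_force: 30.0
```

```bash
python3 -m inch '[0,0,0,0,0,20,0, 0,0,0,0,0,40,0, 0,0,-2,-17.7,-34.7,0,0, 0,0,-2,-17.7,-34.7,0,0, 0,0,-2,-17.7,-34.7,0,0, 0,0,-2,-17.7,-34.7,0,0, 0,0,-2,-17.7,-34.7,0,0, 0,0,-2,-17.7,-34.7,0,0, 0,0,-2,-17.7,-34.7,0,0, 0,0,-1.7,-17.7,-34.7,0,0, 0,0,0,-17.4,-34.4,0,0, 0,0,0,0,0,0,0,0,0,0,0,0,0,0,0,0,0,0,0,0,0]';  python3 -c "
from h import *;print(yaw())
p,d=viewer.camera('top');cv2.imwrite('pics/t1.png',cv2.resize(p[170:290,345:475,::-1],None,fx=4,fy=4,interpolation=2))"
```

```text
time: 4.5
eef_pos: [0.465, -0.37, 0.0636]
tcp_rot: [0.995, 0.1, -0.0, -0.0]
wrist_force: [0.2, 1.0, 0.4]
gripper_width: 0.0137
gripper_force: 30.0
(array([ 0.46502162, -0.36998802,  0.06360573]), np.float64(11.48517059271855), np.float64(-78.51483867461974), array([-3.83819086e-04,  5.33545731e-04, -9.99999784e-01]))
```

View pics/t1.png

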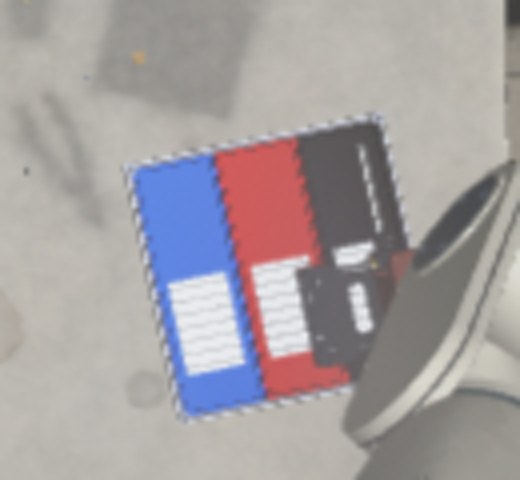

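The black driver's shaft, from (360,145) to (378,230), lies straight along the black bay. Lowering and releasing.

```bash
python3 -m inch '[0,0,0,0,-1,-25,0, 0,0,0,0,0,-15,0, 0,0,0,0,0,-10,0, 0,0,0,0,0,0,0, 0,0,0,0,0,0,0, 0,0,0,0,0,0,30, 0,0,0,0,0,0,30, 0,0,0,0,0,0,30, 0,0,0,0,0,0,30, 0,0,0,0,0,10,30, 0,0,0,0,0,40,30, 0,0,0,0,0,40,30]'
```

```text
time: 5.75
eef_pos: [0.4642, -0.3713, 0.1046]
tcp_rot: [0.995, 0.1, -0.001, -0.001]
wrist_force: [0.6, 0.5, 1.1]
gripper_width: 0.0302
gripper_force: 0.0
```

```bash
python3 -m inch '[0,0,-1.35,-3.2,42.7,0,50, 0,0,-1.35,-3.2,42.7,0,50, 0,0,-1.35,-3.2,42.7,0,50, 0,0,-1.35,-3.2,42.7,0,50, 0,0,-1.35,-3.2,42.7,0,50, 0,0,-1.35,-3.2,42.7,0,50, 0,0,-1.35,-3.2,42.7,0,50, 0,0,-1.35,-3.2,42.7,0,50, 0,0,-1.35,-3.2,42.7,0,50, 0,0,-1.35,-3.2,42.7,0,50, 0,0,-1.35,-3.2,42.7,0,50, 0,0,-1.3,-3.2,42.7,0,50, 0,0,0,0,0,-20,50, 0,0,0,0,0,0,50, 0,0,0,0,0,0,50, 0,0,0,0,0,0,50]';  python3 -c "
from h import *;print(yaw())
p,d=viewer.camera('top');cv2.imwrite('pics/t2.png',cv2.resize(p[170:290,345:475,::-1],None,fx=4,fy=4,interpolation=2))
np.save('pics/t2rgb.npy',p)
print(blob(p.min(2)>150,(426,222,452,262),.009))"
```

```text
time: 7.35
eef_pos: [0.4268, 0.1399, 0.0845]
tcp_rot: [0.999, -0.042, 0.0, -0.0]
wrist_force: [0.4, 0.4, 0.6]
gripper_width: 0.05
gripper_force: 0.0
(array([0.42680143, 0.13986704, 0.08446594]), np.float64(-4.766215970432212), np.float64(-94.7662121837199), array([ 5.03585490e-04,  9.22131609e-05, -9.99999869e-01]))
(array([ 0.46239148, -0.35770761]), np.float64(10.946758916299858), np.float64(0.07100785989408388), np.float64(0.01962620924281471), 149)
```

View pics/t2.png

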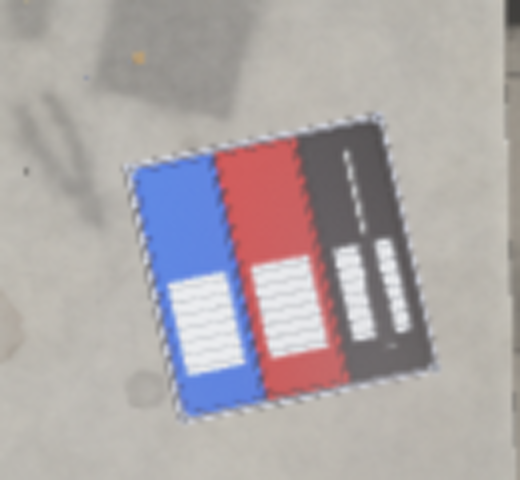

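The black driver lies centred on its pad near (370,290), straight. Now grasping the blue one.

```bash
python3 -m inch '[0,0,0,-0.8,1.3,-35,50, 0,0,0,0,0,-25,50, 0,0,0,0,0,-12,50, 0,0,0,0,0,-8.5,50, 0,0,0,0,0,0,50, 0,0,0,0,0,0,0, 0,0,0,0,0,0,0, 0,0,0,0,0,0,0, 0,0,0,0,0,0,0, 0,0,0,0,0,0,0, 0,0,0,0,0,0,0]'
```

```text
time: 8.5
eef_pos: [0.4258, 0.1419, 0.0036]
tcp_rot: [0.999, -0.041, 0.0, -0.0]
wrist_force: [-0.7, -0.9, 4.3]
gripper_width: 0.0119
gripper_force: 30.0
```

```bash
python3 -m inch '[0,0,0,0,0,20,0, 0,0,0,0,0,40,0, 0,0,1.6,1.4,-38.8,0,0, 0,0,1.6,1.4,-38.8,0,0, 0,0,1.6,1.4,-38.8,0,0, 0,0,1.6,1.4,-38.8,0,0, 0,0,1.6,1.4,-38.8,0,0, 0,0,1.6,1.4,-38.8,0,0, 0,0,1.6,1.4,-38.8,0,0, 0,0,1.6,1.4,-38.8,0,0, 0,0,1.7,1.4,-38.8,0,0, 0,0,1.7,1.4,-38.8,0,0, 0,0,0,0,0,0,0, 0,0,0,0,0,0,0, 0,0,0,0,0,0,0]'; python3 -c "
from h import *;print(yaw())"
```

```text
time: 10.0
eef_pos: [0.439, -0.245, 0.063]
tcp_rot: [0.995, 0.1, -0.001, -0.0]
wrist_force: [0.6, 0.7, -0.1]
gripper_width: 0.0118
gripper_force: 30.0
(array([ 0.43900095, -0.24503858,  0.0630046 ]), np.float64(11.516017533502826), np.float64(-78.48404647631146), array([-1.22125668e-03,  8.64499641e-04, -9.99998881e-01]))
```

```bash
python3 -m inch '[0,0,0,0,-1,-25,0, 0,0,0,0,0,-15,0, 0,0,0,0,0,-9.7,0, 0,0,0,0,0,0,0, 0,0,0,0,0,0,0, 0,0,0,0,0,0,30, 0,0,0,0,0,0,30, 0,0,0,0,0,0,30, 0,0,0,0,0,0,30, 0,0,0,0,0,10,30, 0,0,0,0,0,40,30, 0,0,0,0,0,40,30]' && python3 -m inch '[0,0,-0.4,0.2,41,0,50, 0,0,-0.4,0.2,41,0,50, 0,0,-0.4,0.2,41,0,50, 0,0,-0.4,0.2,41,0,50, 0,0,-0.4,0.2,41,0,50, 0,0,-0.4,0.2,41,0,50, 0,0,-0.4,0.2,41,0,50, 0,0,-0.4,0.2,41,0,50, 0,0,-0.4,0.2,41,0,50, 0,0,-0.4,0.2,41,0,50, 0,0,-0.4,0.2,41,0,50, 0,0,-0.3,0.2,41,0,50, 0,0,0,0,40,0,50, 0,0,0,0,0,-20,50, 0,0,0,0,0,0,50, 0,0,0,0,0,0,50, 0,0,0,0,0,0,50]';  python3 -c "
from h import *;print(yaw())
p,d=viewer.camera('top');cv2.imwrite('pics/t3.png',cv2.resize(p[190:290,200:480,::-1],None,fx=2.8,fy=2.8,interpolation=2))"
```

```text
time: 11.2
eef_pos: [0.4389, -0.2468, 0.1045]
tcp_rot: [0.995, 0.1, -0.001, -0.001]
wrist_force: [-0.0, -1.1, 0.6]
gripper_width: 0.0301
gripper_force: 0.0
time: 12.9
eef_pos: [0.4423, 0.2842, 0.0843]
tcp_rot: [0.998, 0.059, 0.0, -0.0]
wrist_force: [-0.4, 0.5, 0.7]
gripper_width: 0.0501
gripper_force: 0.0
(array([0.44226124, 0.28419662, 0.08431146]), np.float64(6.744062568251319), np.float64(-83.25593631963415), array([ 1.94279580e-04,  1.17516511e-04, -9.99999974e-01]))
```

View pics/t3.png

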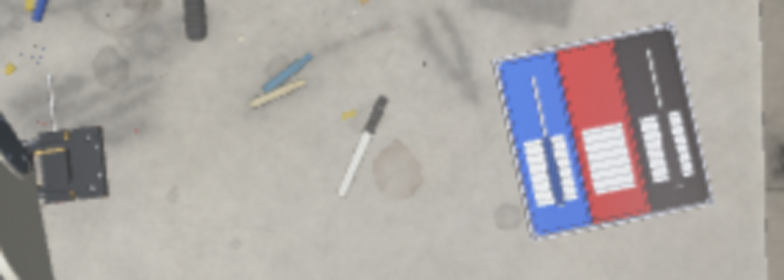

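The blue driver is centred in the blue bay near (550,170). Gripper is over the red one.

```bash
python3 -m inch '[0,0,0,-1.3,2.4,-35,50, 0,0,0,0,0,-25,50, 0,0,0,0,0,-12,50, 0,0,0,0,0,-8,50, 0,0,0,0,0,0,50, 0,0,0,0,0,0,0, 0,0,0,0,0,0,0, 0,0,0,0,0,0,0, 0,0,0,0,0,0,0, 0,0,0,0,0,0,0, 0,0,0,0,0,0,0]'
```

```text
time: 14.05
eef_pos: [0.4409, 0.2874, 0.0039]
tcp_rot: [0.998, 0.059, 0.0, -0.0]
wrist_force: [-0.1, -0.2, 3.2]
gripper_width: 0.0123
gripper_force: 30.0
```

```bash
python3 -m inch '[0,0,0,0,0,20,0, 0,0,0,0,0,40,0, 0,0,0.4,0.8,-42.5,0,0, 0,0,0.4,0.8,-42.5,0,0, 0,0,0.4,0.8,-42.5,0,0, 0,0,0.4,0.8,-42.5,0,0, 0,0,0.4,0.8,-42.5,0,0, 0,0,0.4,0.8,-42.5,0,0, 0,0,0.4,0.8,-42.5,0,0, 0,0,0.3,0.8,-42.5,0,0, 0,0,0.3,0.8,-42.5,0,0, 0,0,0.3,0.8,-42.5,0,0, 0,0,0.3,0.8,-42.5,0,0, 0,0,0.3,0.8,-42.5,0,0, 0,0,0.3,0.8,-42.5,0,0, 0,0,0.3,0.8,-42.5,0,0, 0,0,0,0,0,0,0, 0,0,0,0,0,0,0, 0,0,0,0,0,0,0]'; python3 -c "
from h import *;print(yaw())"
```

```text
time: 15.95
eef_pos: [0.4513, -0.3065, 0.0633]
tcp_rot: [0.995, 0.102, -0.001, -0.001]
wrist_force: [-0.2, -1.5, -0.1]
gripper_width: 0.0121
gripper_force: 30.0
(array([ 0.45132102, -0.30645828,  0.06325177]), np.float64(11.731837317203738), np.float64(-78.26823910773994), array([-0.0012749 ,  0.00105241, -0.99999863]))
```

```bash
python3 -m inch '[0,0,0,0.5,-2.5,-25,0, 0,0,0,0,0,-15,0, 0,0,0,0,0,-10,0, 0,0,0,0,0,0,0, 0,0,0,0,0,0,0, 0,0,0,0,0,0,28, 0,0,0,0,0,0,28, 0,0,0,0,0,0,28, 0,0,0,0,0,0,28, 0,0,0,0,0,10,28, 0,0,0,0,0,40,28, 0,0,0,0,0,40,28, 0,0,0,0,40,20,28, 0,0,0,0,48,0,28, 0,0,0,0,48,0,28, 0,0,0,0,48,0,28, 0,0,0,0,40,0,28, 0,0,0,0,0,0,28, 0,0,0,0,0,0,28]';  python3 -c "
from h import *;print(yaw())
p,d=viewer.camera('top');cv2.imwrite('pics/t4.png',cv2.resize(p[145:290,200:480,::-1],None,fx=2.8,fy=2.8,interpolation=2))
cv2.imwrite('pics/t5.png',cv2.resize(p[190:285,365:465,::-1],None,fx=6,fy=6,interpolation=2))
M=masks(p);M0=masks(np.load('pics/top0rgb.npy'))
for n,b in [('blue',(205,155,235,205)),('black',(258,160,280,210)),('white',(315,220,345,265))]:
  print(n,blob(M[n],b,.01)[0],blob(M0[n],b,.01)[0])"
```

```text
time: 17.85
eef_pos: [0.4528, -0.0857, 0.1243]
tcp_rot: [0.995, 0.103, 0.0, 0.0]
wrist_force: [-0.1, -0.1, 0.8]
gripper_width: 0.0282
gripper_force: 0.0
(array([ 0.4528062 , -0.0856998 ,  0.12429441]), np.float64(11.84950655938121), np.float64(-78.15052388738869), array([ 9.96942413e-04, -3.98224348e-04, -9.99999424e-01]))
blue [0.65673636 0.29751454] [0.65673334 0.29751079]
black [0.63315477 0.14163531] [0.63315732 0.14157992]
white [ 0.45071848 -0.07099023] [ 0.44530072 -0.03376897]
```

View pics/t5.png

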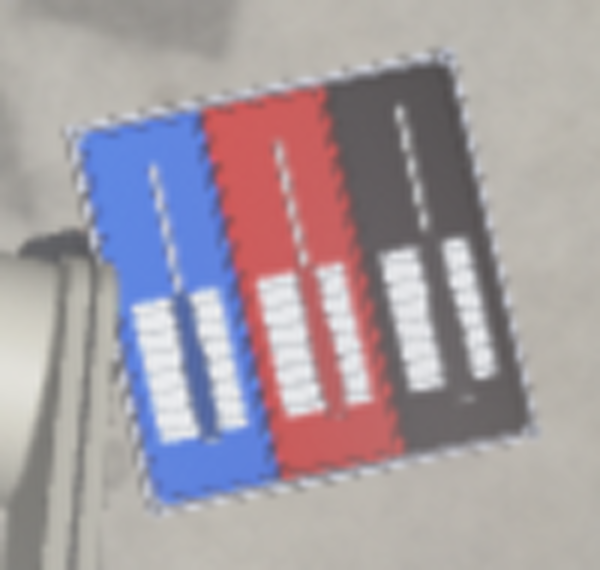

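All three drivers lie centred and straight in their own bays: blue near (190,370), red near (320,340) and black near (435,320). The blue pen and hand piece haven't moved. The arm hides the white pen in this shot, so its "white" reading is just the gripper. The pen was still in place at (329,242) in the earlier picture.

```bash
python3 -c "
from plant import close_job;print(close_job())"
```

```text
the job is handed in; nothing more can be done
None
```

I laid all three screwdrivers in their matching bays, centred and straight with handles towards the robot, and handed the job in after about 18 s. The blue pen and hand piece measured unmoved; the white pen was hidden in the last picture but still in place in the one before.

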